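# Close the microscope objective case

### The job

The microscope objectives are back in their case on the bench: first push the upright inner flap all the way down over them so that it lies flat, then push the open cover over until the case is fully shut. Push with the fingers; do not pick anything up, and leave the objectives and the things standing around the case where they are.

Things in the scene. Friction and masses are not known exactly. Their poses are not given: they have to be found in the camera images.
- case: black plastic case fixed to the bench, open on top, 240 mm along its x, 180 mm along its y, 75 mm high; walls 6 mm. Origin at the centre of its underside, on the bench; z up. At yaw 0 its axes are those of the world. The cover is hinged along its +y rim, the inner flap along the inside of its -y wall. It is turned by up to 0.5 rad either way
- cover (a joint): angle of the cover in rad: 0 = shut, flat on the rim; 1.57 = upright; stop at 1.9 (leaning outwards, towards the case's +y). The cover is a flat black panel 240 mm x 180 mm x 8 mm, 0.2 to 0.36 kg, that starts upright or leaning a little outwards. Its hinge is stiff: it stays where it is left and never falls shut; about 1 to 3 N at its free edge swings it over. The flap blocks it while the flap is upright
- cover_hinge (a point): hinge axis of the cover at its middle, parallel to the case's x: 90 mm to +y of the case's origin, 75 mm above the bench. Fixed to the case; the outer face of the cover lies 8 mm from this axis (up when shut, to +y when upright)
- cover_edge (a point): middle of the cover's free edge, half-way through its thickness, 180 mm from the hinge axis
- flap (a joint): angle of the inner flap in rad: 0 = folded down flat over the objectives; 1.57 = upright; stop at 1.65. The flap is a flat aluminium plate with grey pad, 200 mm along the case's x, 110 mm from hinge to free edge, 4 mm thick, 0.08 kg; it starts nearly upright and folds inwards, towards the case's +y. Its hinge is stiff: it stays where it is left and never falls; about 1 N at its free edge moves it
- flap_hinge (a point): hinge axis of the flap at its middle, parallel to the case's x: 80 mm to -y of the case's origin, 60 mm above the bench. Fixed to the case; the outer face of the flap lies 4 mm from this axis (up when folded, to -y when upright)
- flap_edge (a point): middle of the flap's free edge, half-way through its thickness, 110 mm from the hinge axis
- obj1_mid (a point): microscope objective standing in a round well of the open case: steel, 27 mm diameter, 45 mm tall, loose; its top is 51 mm above the bench, under the folded flap. The point is its centre, half-way up. Not to be moved
- obj2_mid (a point): microscope objective standing in a round well of the open case: steel, 27 mm diameter, 45 mm tall, loose; its top is 51 mm above the bench, under the folded flap. The point is its centre, half-way up. Not to be moved
- obj3_mid (a point): microscope objective standing in a round well of the open case: steel, 27 mm diameter, 45 mm tall, loose; its top is 51 mm above the bench, under the folded flap. The point is its centre, half-way up. Not to be moved
- spare_mid (a point): another such steel objective, 27 mm diameter, 45 mm tall, standing loose on the bench beside the case; the point is its centre, half-way up. To be left alone
- oil_mid (a point): small amber bottle of immersion oil, 34 mm diameter, 72 mm tall, standing loose on the bench beside the case; the point is its centre. To be left alone
- dish_mid (a point): lidded culture dish, 63 mm diameter, 18 mm tall, loose on the bench beside the case; the point is its centre. To be left alone

How it is judged:
By the outcome, as a careful person would: the job done as asked, in the order asked, and still so for the second after the job is handed in, with the robot touching nothing.
It also fails if it takes over 48 s, if anything falls off the work surface, if the arm or the gripper's body presses on something with over 40 N, if the wrist force passes 120 N, or if a joint passes its speed limit or range.

### The arm

A 6-joint arm with a two-finger parallel gripper is mounted at the origin on the work surface. World frame = base frame: x ahead of the robot, y to its left, z up, the work surface at z = 0. Lengths are in m, angles in rad, forces in N, time in s.
With the tool pointing down it reaches from about 0.225 to 0.875 m from the base axis. Payload 3.4 kg.
Tool frame: the origin (TCP) lies midway between the tips of the shut fingers; the grasp point (between the pads) lies behind it (manip.grip_point_offset is the z of the grasp point in the tool frame, in m); z points along the fingers, x is the direction in which the jaws open and shut, and the axes are right-handed (so a half turn about z gives the same grasp; the last joint's range is limited). The gripper opens to 85 mm and grips with 20 to 120 N. Pads are 22 mm wide; open, the fingers measure 114 mm over their backs; the gripper's body (76 mm by 85 mm) begins 54 mm behind the grasp point. The pads swing forward as they close: fully open they stand 13 mm farther back than shut.
Start: joints at [1.148, 0.276, 1.505, -0, 1.361, -0.121], TCP at [0.171, 0.549, 0.231] pointing down, gripper open.
Joint ranges: [-2.89, 2.89], [-0.75, 2.08], [0.22, 2.7], [-1.18, 4.32], [0.11, 2.71], [-2.7, 2.7]. Speed limits (rad/s): [2.57, 2.57, 3.14, 3.14, 3.14, 3.14].

### API

Orientations are given as a unit quaternion [w, x, y, z].
In Python, from rig import manip, eyes, recognise, regions_of, mark_of gives the robot as it stands.
- The arm moves only by the shell command python3 -m inch 'ROWS' [FORCE]. ROWS is JSON, a list of rows, each a list of 5 numbers: the gripper command: -1 is shut, 1 is fully open, values between are in proportion, then the shift along the tool's x, y, z in mm, then the turn about the tool's z in degrees. A call has 1 to 20 rows; each row shifts and turns the pose as measured when the row begins, along the tool's axes as they then stand; what a row does not reach is not made up. A row lasts 1/12 s, in which the tool goes at most 41.7 mm and 7.16 degrees, less where a joint would pass 70% of its speed; a pose out of reach is approached as far as the arm can. A call with a gripper value outside its range is refused whole. The fingers move at their own pace and stop on an object; FORCE is the grip in N (left out, the last holds). Time passes only in rows, so rows that do not move let the fingers close. It gives the time, the measured TCP pose, the force and the opening at its end, in the units of the state.
- manip.get_state(): the state, without advancing time (a new reading comes with each control period).
- eyes.get_image(name): name is "scene" or "top" or "wrist"; returns a dict with "frame" (384x512x3 uint8, red, green, blue), "K" (3x3 intrinsics, pixels), "rvec" (rotation vector, rad) and "tvec" (3), from world to camera coordinates, as OpenCV has them; the wrist camera has in their place "mount" (4x4, takes a point from camera to tool coordinates, whose origin is the TCP and whose axes are the tool frame's). Camera axes: x right, y down, z forward; pixel columns grow to the right and rows downward; lengths in m; the calibration is good to about 2 mm. A picture is of the moment at which its call begins: read the wrist's pose just before it. There is no depth.
- manip.sign_off(): hands the job in, once; it reports no verdict.
Trained networks look in a picture, given as the dict that the camera call returned (one of the last four; its "shot" number tells which), for a name from the list of things; names that differ only in an ending like _2 or _b are one class to them, and where a whole thing is asked for, a point or a joint stands for the part that bears it (a point fixed in the world has none). Each returns a list of dicts, best first, with "confidence" (0 to 1); they miss things now and then, are a little off and sometimes report something else, mostly with a low value. They report only what shows in the picture. A call takes as long as a camera call.
- recognise(picture, target): "bbox" ([left, top, width, height] in pixels, round what is visible of it).
- regions_of(picture, target): "mask" (384x512 bool, what is visible of it) and "bbox" ([left, top, width, height] in pixels, round what is visible of it).
- mark_of(picture, target): "point" ([row, column] in pixels: a listed point, or the origin of a listed thing).
The state is a dict: "clock": time; "qpos": joint angles; "qd": joint speeds; "effort": joint torques, N m; "position": TCP position; "ee_rot": TCP orientation; "contact_force": force on the tool from outside, world axes, zero at the start; "moment": the same for the moment, N m; "width": finger opening in m.
Only numpy, scipy, OpenCV 4.12 (cv2) and the standard library are available. Lean on these libraries where they do the work, as an engineer would, in place of code of your own. Each camera call takes 0.05 s, during which the arm holds its last target.

## Working session

There is one attempt and no reset: what is moved stays moved. The work goes in short steps, Python scripts to look and compute and a shell command to move; the robot and the scene stay as the last step left them, time stands still between calls to the robot, and variables do not carry over. Pictures are saved under pics/ and viewed, and the job is handed in when it is done.

```bash
mkdir -p pics; ls; python3 - <<'E'
from rig import manip, eyes, recognise, regions_of, mark_of
import cv2,json,numpy as np
s=manip.get_state(); print({k:np.round(v,3).tolist() for k,v in s.items()}); print(manip.grip_point_offset)
for n in ["scene","top"]:
    p=eyes.get_image(n); cv2.imwrite(f"pics/{n}0.png",p["frame"][:,:,::-1])
    print(n,p["K"].tolist(),np.round(p["rvec"],4).tolist(),np.round(p["tvec"],4).tolist())
    for t in ["case","cover_hinge","cover_edge","flap_hinge","flap_edge","obj1_mid","spare_mid","oil_mid","dish_mid"]:
        print(t,[(np.round(d["point"],1).tolist(),round(d["confidence"],2)) for d in mark_of(p,t)[:3]])
E
```

```text
pics
{'clock': 0.0, 'qpos': [1.148, 0.277, 1.506, 0.0, 1.361, -0.121], 'qd': [-0.0, 0.0, 0.001, 0.0, -0.001, 0.0], 'effort': [-0.003, -41.677, -24.58, -0.0, 0.011, 0.0], 'position': [0.171, 0.549, 0.23], 'ee_rot': [0.0, 0.805, 0.593, -0.001], 'contact_force': [0.469, 0.022, -0.003], 'moment': [0.015, -0.022, 0.0], 'width': 0.085}
-0.0187
scene [[372.3076490755162, 0.0, 257.29160744048863], [0.0, 372.3076490755162, 193.83587790244022], [0.0, 0.0, 1.0]] [1.9326, 1.3749, -0.6448] [-0.2059, -0.3205, 1.1804]
case [([202.2, 235.6], 0.66), ([165.7, 274.1], 0.37)]
cover_hinge [([161.0, 274.2], 0.65)]
cover_edge [([79.4, 287.6], 0.79), ([137.1, 189.4], 0.43)]
flap_hinge [([189.4, 195.5], 0.59)]
flap_edge []
obj1_mid [([175.5, 228.3], 0.42)]
spare_mid [([205.9, 154.5], 0.51)]
oil_mid [([182.7, 315.6], 0.85)]
dish_mid [([247.5, 168.8], 0.81)]
top [[495.3137246018283, 0.0, 258.8951457425567], [0.0, 495.3137246018283, 185.93856213840743], [0.0, 0.0, 1.0]] [2.1513, -2.1721, 0.1353] [0.0345, 0.5825, 0.9077]
case [([210.5, 282.2], 0.69)]
cover_hinge [([202.6, 234.6], 0.85), ([191.5, 219.7], 0.36)]
cover_edge [([191.5, 217.6], 0.79)]
flap_hinge [([204.0, 326.9], 0.74)]
flap_edge [([198.3, 331.6], 0.78)]
obj1_mid []
spare_mid [([212.6, 365.8], 0.54)]
oil_mid [([188.4, 195.3], 0.64)]
dish_mid [([165.1, 361.8], 0.64)]
```

View pics/scene0.png

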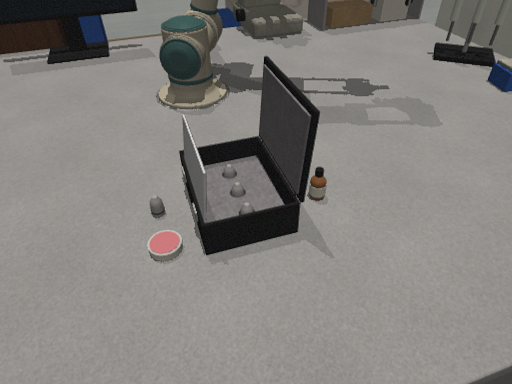

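View pics/top0.png

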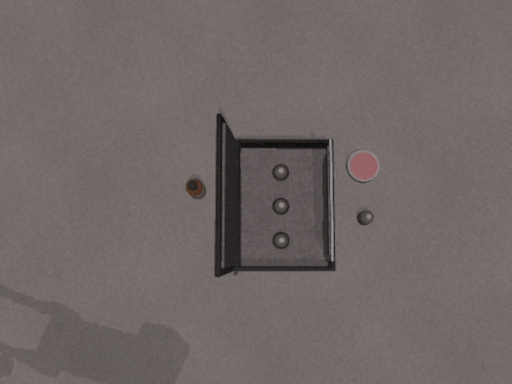

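The scene view shows the case with three objectives, with the flap upright at the left (about 195,165), the cover upright at the right (285,130), and the bottle at (318,185). The top view shows the rim spanning columns 236–335 and rows 140–270, the dish at (363,165), and the spare at (365,217). Next I'll fit the case pose from both views.

```bash
cat > h.py <<'E'
import numpy as np,cv2
from scipy.optimize import least_squares
def proj(p,X):
    return cv2.projectPoints(np.asarray(X,float).reshape(-1,3),np.asarray(p["rvec"],float),np.asarray(p["tvec"],float),np.asarray(p["K"],float),None)[0].reshape(-1,2)
def tow(c,P):
    x,y,a=c; R=np.array([[np.cos(a),-np.sin(a),0],[np.sin(a),np.cos(a),0],[0,0,1]])
    return np.asarray(P,float).reshape(-1,3)@R.T+[x,y,0]
def cov(t,u,r,n):  # x=u, along r, outer-normal n
    return [u,.09-r*np.cos(t)+n*np.sin(t),.075+r*np.sin(t)+n*np.cos(t)]
def flp(t,u,r,n):
    return [u,-.08+r*np.cos(t)-n*np.sin(t),.06+r*np.sin(t)+n*np.cos(t)]
def draw(p,c,tc,tf,name):
    im=p["frame"][:,:,::-1].copy()
    L=[([[-.12,-.09,.075],[.12,-.09,.075],[.12,.09,.075],[-.12,.09,.075]],(0,255,0)),
       ([cov(tc,-.12,0,8e-3),cov(tc,.12,0,8e-3),cov(tc,.12,.18,8e-3),cov(tc,-.12,.18,8e-3)],(255,255,0)),
       ([flp(tf,-.1,0,4e-3),flp(tf,.1,0,4e-3),flp(tf,.1,.11,4e-3),flp(tf,-.1,.11,4e-3)],(0,0,255))]
    for P,k in L:
        q=proj(p,tow(c,P)); cv2.polylines(im,[np.round(q*8).astype(int)],True,k,1,cv2.LINE_AA,3)
    b=proj(p,tow(c,[[0,0,.2]]))[0]
    x0=int(np.clip(b[0]-130,0,252));y0=int(np.clip(b[1]-95,0,184))
    cv2.imwrite(name,cv2.resize(im[y0:y0+200,x0:x0+260],None,fx=3,fy=3,interpolation=cv2.INTER_CUBIC)) 
E
cat > fit.py <<'E'
from rig import manip, eyes, recognise, regions_of, mark_of
from h import *
P={n:eyes.get_image(n) for n in ["scene","top"]}
obs=[]
sm={}
for n,p in P.items():
    for t in ["case","cover_hinge","cover_edge","flap_hinge","flap_edge","spare_mid","oil_mid","dish_mid"]:
        m=mark_of(p,t)
        if m and m[0]["confidence"]>.45:
            q=np.array(m[0]["point"])[::-1]
            (sm.setdefault(t,[]).append((n,q)) if t.endswith("mid") else obs.append((n,t,q)))
def pts(v):
    return {"case":[0,0,0],"cover_hinge":[0,.09,.075],"cover_edge":cov(v[3],0,.18,4e-3),"flap_hinge":[0,-.08,.06],"flap_edge":flp(v[4],0,.11,2e-3)}
def f(v):
    d=pts(v); return np.concatenate([(proj(P[n],tow(v[:3],d[t]))[0]-q) for n,t,q in obs])
best=min((least_squares(f,[.4,.2,a,1.6,1.5],loss="soft_l1",x_scale=[.1,.1,.1,.1,.1]) for a in np.arange(-3,3.2,.5)),key=lambda r:r.cost)
v=best.x; print(np.round(v,4),best.cost)
for o,r in zip(obs,f(v).reshape(-1,2)): print(o[0],o[1],np.round(r,1))
for t,l in sm.items():
    g=lambda X:np.concatenate([proj(P[n],X)[0]-q for n,q in l])
    r=least_squares(g,[v[0],v[1],.03]); print(t,np.round(r.x,3),round(r.cost,2),"case frame",np.round((r.x[:2]-v[:2])@np.array([[np.cos(v[2]),-np.sin(v[2])],[np.sin(v[2]),np.cos(v[2])]]),3))
for n in P: draw(P[n],v[:3],v[3],v[4],f"pics/fit_{n}.png")
np.save("v.npy",v)
E
python3 fit.py
```

```text
[ 0.5438 -0.0173 -0.0452  1.6627  1.522 ] 11.861825126309746
scene case [-5.8 -0.2]
scene cover_hinge [0.4 3.2]
scene cover_edge [0.2 0.1]
scene flap_hinge [-0.8 -3.8]
scene flap_edge [0.1 1. ]
top case [-0.8  0.2]
top cover_hinge [-0.6 -0.4]
top cover_edge [0.2 0.8]
top flap_hinge [ 0.1 -0.5]
spare_mid [ 0.525 -0.171  0.023] 0.76 case frame [-0.012 -0.155]
oil_mid [0.583 0.152 0.041] 1.36 case frame [0.031 0.171]
dish_mid [ 0.625 -0.172  0.012] 0.15 case frame [ 0.088 -0.151]
```

View pics/fit_scene.png

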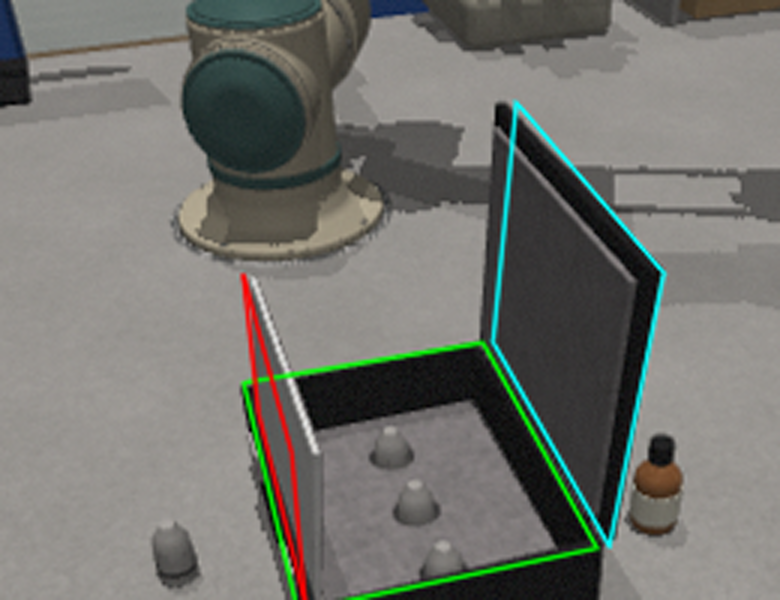

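View pics/fit_top.png

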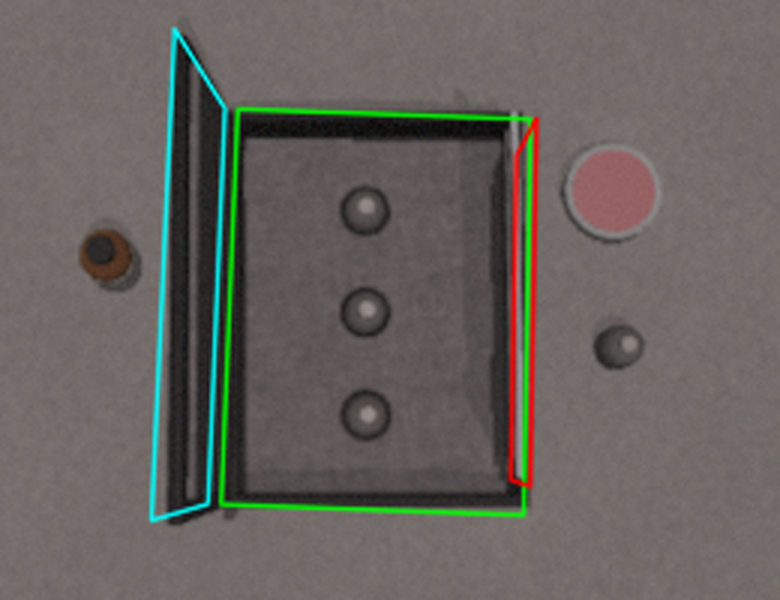

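The fit is about 5 mm out: the overlay yaw looks a bit too negative and the scene residuals are a few pixels. I'll pick the corners by hand from enlarged crops.

```bash
python3 - <<'E'
import cv2
a=cv2.imread("pics/top0.png")[105:285,205:345]; cv2.imwrite("pics/t_up.png",cv2.convertScaleAbs(cv2.resize(a,None,fx=3.3,fy=3.3,interpolation=cv2.INTER_CUBIC),alpha=2.2))
a=cv2.imread("pics/scene0.png")[60:250,175:325]; cv2.imwrite("pics/s_up.png",cv2.convertScaleAbs(cv2.resize(a,None,fx=3.1,fy=3.1,interpolation=cv2.INTER_CUBIC),alpha=1.5))
E
```

```text
(no output)
```

View pics/t_up.png

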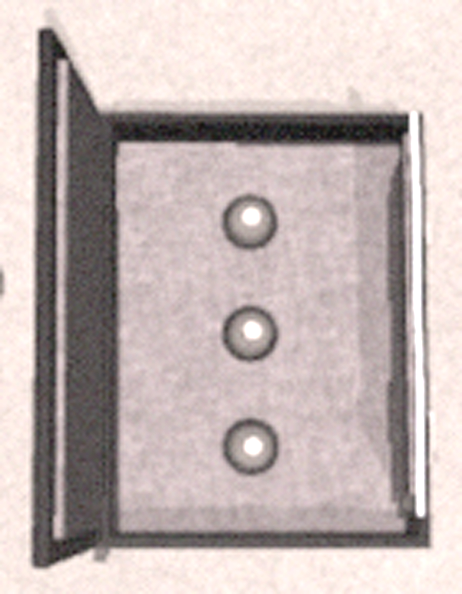

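View pics/s_up.png

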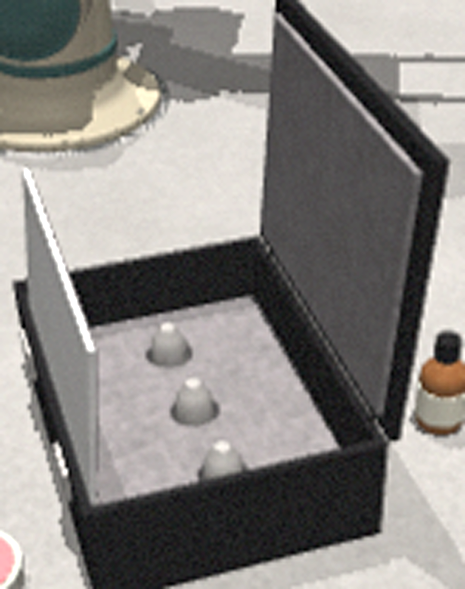

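```bash
cat > fit2.py <<'E'
from rig import eyes
from h import *
P={n:eyes.get_image(n) for n in ["scene","top"]}
R=.075
def O(tc,tf): return [
("top",[-.12,-.09,R],(335,270.5)),("top",[.12,-.09,R],(333.5,140)),("top",[.12,.09,R],(236.2,139.2)),("top",[-.12,.09,R],(236.2,270.8)),
("top",cov(tc,.12,.18,.008),(217.1,114.1)),("top",cov(tc,-.12,.18,.008),(215.3,276.8)),
("top",flp(tf,.1,.11,.004),(332.9,138.9)),("top",flp(tf,-.1,.11,.004),(334.1,261.4)),
("scene",[.12,-.09,R],(204.7,223.9)),("scene",[.12,.09,R],(299.5,201.3)),("scene",[-.12,-.09,R],(179.8,151.9)),("scene",[-.12,.09,R],(259.5,136.5)),
("scene",cov(tc,.12,.18,.008),(319.2,111.6)),("scene",flp(tf,.1,.11,.0),(206.3,172.3)),("scene",flp(tf,-.1,.11,.002),(183.1,114.8))]
f=lambda v:np.concatenate([proj(P[n],tow(v[:3],X))[0]-np.array(q) for n,X,q in O(v[3],v[4])])
r=least_squares(f,[.54,-.017,-.02,1.66,1.52],loss="soft_l1",x_scale=.1); v=r.x
print(np.round(v,4)); print(np.round(f(v).reshape(-1,2),1).tolist())
# independent per-view position
for n in P:
    g=lambda w:np.concatenate([proj(P[m],tow(w,X))[0]-np.array(q) for m,X,q in O(v[3],v[4]) if m==n])
    print(n,np.round(least_squares(g,v[:3],loss="soft_l1").x,4))
for n in P: draw(P[n],v[:3],v[3],v[4],f"pics/fit2_{n}.png")
np.save("v.npy",v)
E
python3 fit2.py
```

```text
[ 0.5447 -0.0165 -0.01    1.6322  1.4724]
[[-0.0, 0.5], [-0.9, -0.9], [-1.2, -0.2], [-2.0, 0.2], [-0.2, -1.0], [-0.2, 0.5], [-1.5, -0.2], [-0.6, -0.1], [-3.6, 2.3], [0.1, 1.6], [-1.4, -1.5], [-1.7, -0.9], [-0.5, -0.3], [-1.4, 0.1], [-0.8, -1.0]]
scene [ 0.5446 -0.0142 -0.0092]
top [ 0.5444 -0.0177 -0.0124]
```

```bash
python3 -c "
import cv2,numpy as np
a=cv2.imread('pics/fit2_scene.png');b=cv2.imread('pics/fit2_top.png');cv2.imwrite('pics/fit2.png',np.hstack([a[:,150:700],b[:,100:650]])[:, :])
c=cv2.imread('pics/fit2.png');cv2.imwrite('pics/fit2.png',cv2.resize(c,(800,436)))"
```

```text
(no output)
```

View pics/fit2.png

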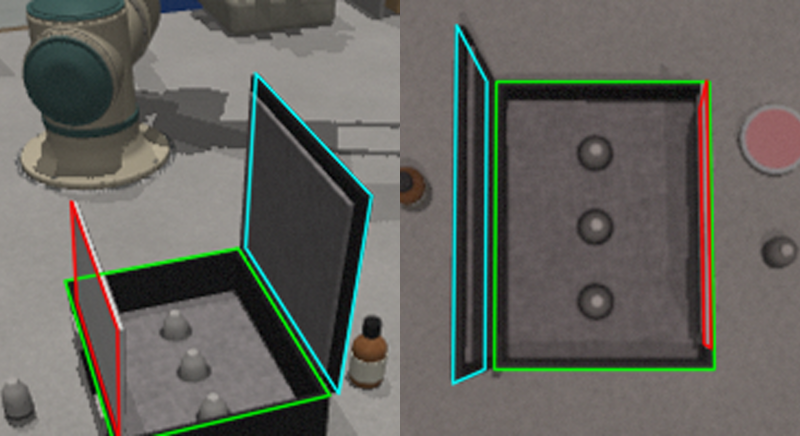

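The refined fit matches both views: case at (0.5445, −0.0165), yaw −0.01, cover 1.63 rad, flap 1.47 rad. First I'll raise the tool, shut the fingers and square the tool to the case.

```bash
python3 -m inch '[[-1,0,0,-35,-5.8],[-1,0,0,-35,-5.8],[-1,0,0,-35,-5.8],[-1,0,0,0,0],[-1,0,0,0,0]]' 20; python3 -c "
from rig import eyes,manip
print(eyes.get_image('wrist')['mount'].round(3).tolist())
print(manip.get_state()['width'])"
```

```text
clock: 2.42
position: [0.1702, 0.5473, 0.3377]
ee_rot: [0.001, 0.701, 0.713, -0.004]
contact_force: [-0.5, -0.4, -1.2]
width: 0.0259
[[1.0, -0.0, 0.001, 0.0], [0.0, 0.961, 0.276, -0.07], [-0.001, -0.276, 0.961, -0.142], [0.0, 0.0, 0.0, 1.0]]
0.0174148489563317
```

```bash
python3 -m inch '[[-1,-34.6,18.8,0,0.5],[-1,-34.6,18.8,0,0.5],[-1,-34.6,18.8,0,0.5],[-1,-34.6,18.8,0,0],[-1,-34.6,18.8,0,0],[-1,-34.6,18.8,0,0],[-1,-34.6,18.8,0,0],[-1,-34.6,18.8,0,0],[-1,-34.6,18.8,0,0],[-1,-34.6,18.8,0,0],[-1,-34.6,18.8,0,0],[-1,-34.6,18.8,0,0],[-1,-34.6,18.8,0,0],[-1,-34.6,18.8,0,0],[-1,-34.6,18.8,0,0],[-1,-34.6,18.8,0,0],[-1,-34.6,18.8,0,0],[-1,-34.6,18.8,0,0],[-1,-34.6,18.8,0,0],[-1,-34.6,18.8,0,0]]'
```

```text
clock: 4.13
position: [0.5404, -0.1749, 0.3151]
ee_rot: [-0.008, 0.712, 0.702, -0.013]
contact_force: [1.3, -0.0, 0.4]
width: -0.0004
```

```bash
python3 -m inch '[[-1,12,1,-0,0],[-1,12,1,35,0],[-1,12,1,35,0],[-1,0,1,35,0],[-1,0,1,35,0],[-1,0,0,30,0],[-1,0,0,0,0]]'; python3 - <<'E'
from rig import eyes
import cv2
for n in ["scene","top"]:
    p=eyes.get_image(n); cv2.imwrite(f"pics/{n}1.png",p["frame"][60:290,120:380,::-1])
E
python3 -c "
import cv2,numpy as np
cv2.imwrite('pics/b1.png',cv2.resize(np.hstack([cv2.imread('pics/scene1.png'),cv2.imread('pics/top1.png')]),None,fx=1.5,fy=1.5))"
```

```text
clock: 4.72
position: [0.5424, -0.1493, 0.1295]
ee_rot: [-0.009, 0.718, 0.696, -0.015]
contact_force: [-1.6, 0.1, -0.6]
width: 0.0005
```

View pics/b1.png

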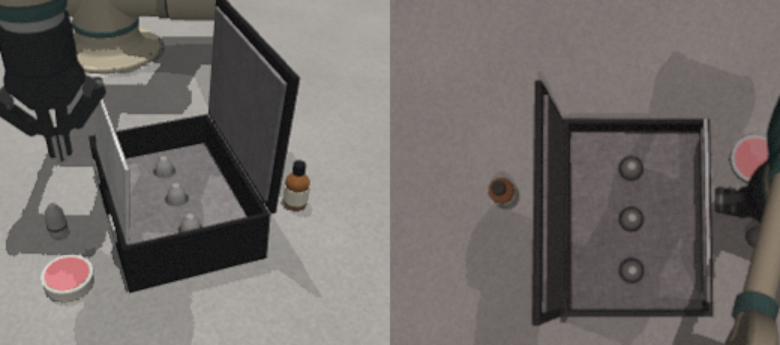

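The scene view shows the knuckles sticking out sideways from the fingers, towards the flap (about 75,95). I'll raise the tool and turn it 90° so they spread along the hinge direction instead.

```bash
python3 -m inch '[[-1,0,0,-40,0],[-1,0,0,-20,0],[-1,0,0,0,7.1],[-1,0,0,0,7.1],[-1,0,0,0,7.1],[-1,0,0,0,7.1],[-1,0,0,0,7.1],[-1,0,0,0,7.1],[-1,0,0,0,7.1],[-1,0,0,0,7.1],[-1,0,0,0,7.1],[-1,0,0,0,7.1],[-1,0,0,0,7.1],[-1,0,0,0,7.1],[-1,0,0,0,4],[-1,0,0,0,0]]'
```

```text
clock: 6.15
position: [0.568, -0.1559, 0.2489]
ee_rot: [0.02, 0.999, -0.021, 0.025]
contact_force: [-0.1, 0.4, 0.0]
width: -0.0002
```

```bash
python3 -m inch '[[-1,-5,-4,15,0],[-1,-5,-5,20,0],[-1,-5,-5,20,0],[-1,-5,-5,20,0],[-1,-5,-5,15,0],[-1,0,0,5,0],[-1,0,0,0,0]]'; python3 - <<'E'
from rig import eyes
import cv2,numpy as np
a=[eyes.get_image(n)["frame"][60:290,120:380,::-1] for n in ["scene","top"]]
cv2.imwrite('pics/b2.png',cv2.resize(np.hstack(a),None,fx=1.5,fy=1.5))
E
```

```text
clock: 6.73
position: [0.5588, -0.1379, 0.1673]
ee_rot: [0.027, 0.999, -0.015, 0.042]
contact_force: [-0.2, 0.6, -0.2]
width: 0.0001
```

View pics/b2.png

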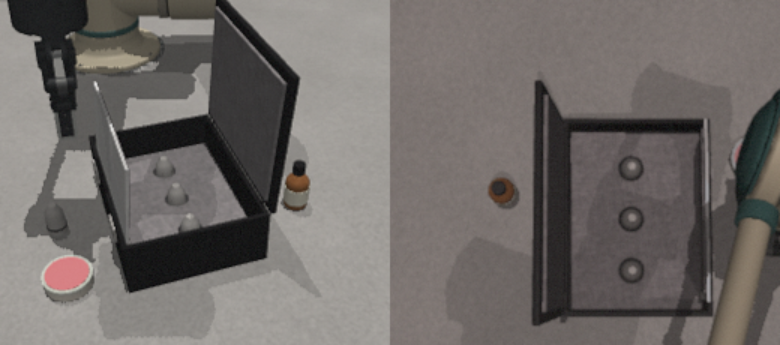

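```bash
python3 -m inch '[[-1,0,0,0,0],[-1,0,0,0,0],[-1,0,0,0,0]]';python3 -m inch '[[-1,-4,0,0,0],[-1,-4,0,0,0],[-1,0,0,0,0],[-1,0,0,0,0]]'
```

```text
clock: 7.08
position: [0.5625, -0.1398, 0.1724]
ee_rot: [0.028, 0.998, -0.015, 0.046]
contact_force: [-0.1, -0.0, 0.0]
width: 0.0002
clock: 7.42
position: [0.5548, -0.1403, 0.1733]
ee_rot: [0.029, 0.998, -0.015, 0.048]
contact_force: [0.5, -0.2, -0.3]
width: -0.0001
```

```bash
python3 -m inch '[[-1,-3,-9,10,0],[-1,-3,-9,10,0],[-1,-3,-9,10,0],[-1,-2,-5,8,0],[-1,0,0,0,0]]'
```

```text
clock: 7.83
position: [0.5488, -0.1105, 0.1322]
ee_rot: [0.03, 0.998, -0.016, 0.049]
contact_force: [-0.1, 0.2, -0.2]
width: 0.0001
```

```bash
python3 -m inch '[[-1,-1,-8,0,0],[-1,-1,-8,0,0],[-1,-1,-8,0,0],[-1,-1,-8,1,0],[-1,-1,-8,1,0]]'
```

```text
clock: 8.25
position: [0.5474, -0.0706, 0.1288]
ee_rot: [0.032, 0.998, -0.016, 0.052]
contact_force: [-0.0, -1.0, 0.1]
width: -0.0
```

```bash
python3 -m inch '[[-1,-1,-8,5,0],[-1,-1,-8,6,0],[-1,-1,-8,7,0],[-1,-1,-8,8,0],[-1,-2,-6,10,0],[-1,0,0,0,0]]'; python3 - <<'E'
from rig import eyes
import cv2,numpy as np
a=[eyes.get_image(n)["frame"][60:290,120:380,::-1] for n in ["scene","top"]]
cv2.imwrite('pics/b3.png',cv2.resize(np.hstack(a),None,fx=1.5,fy=1.5))
E
```

```text
clock: 8.75
position: [0.5461, -0.0281, 0.087]
ee_rot: [0.031, 0.998, -0.015, 0.052]
contact_force: [-1.3, -0.1, -0.3]
width: -0.0003
```

View pics/b3.png

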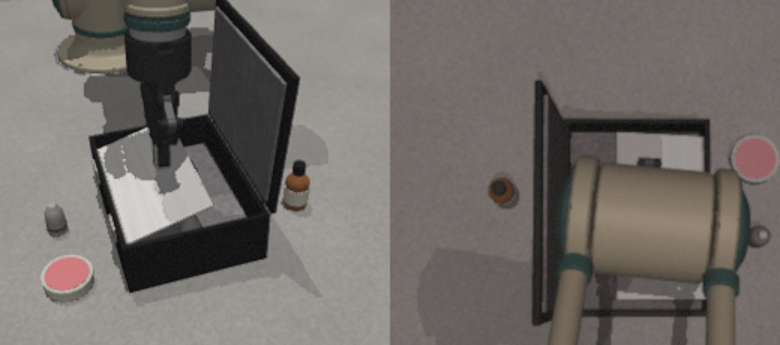

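The flap is down to about 15° (scene view about 150,180) and the cover is untouched. I'll finish pressing it down gently.

```bash
python3 -m inch '[[-1,-1,-3,9,0],[-1,-1,-3,9,0],[-1,0,0,4,0],[-1,0,0,2,0]]';python3 -m inch '[[-1,0,0,4,0],[-1,0,0,4,0]]'
```

```text
clock: 9.18
position: [0.55, -0.0246, 0.0641]
ee_rot: [0.032, 0.998, -0.016, 0.055]
contact_force: [-7.4, 1.8, 25.6]
width: 0.0001
clock: 9.35
position: [0.5502, -0.0246, 0.0637]
ee_rot: [0.031, 0.998, -0.017, 0.056]
contact_force: [-14.2, 4.5, 42.1]
width: -0.0001
```

```bash
python3 -m inch '[[-1,0,0,-10,0],[-1,3,2,-35,0],[-1,3,2,-35,0],[-1,3,2,-35,0],[-1,3,2,-35,0],[-1,3,2,-35,0],[-1,3,2,-30,0],[-1,0,0,0,0]]'; python3 - <<'E'
from rig import eyes
import cv2,numpy as np
a=[eyes.get_image(n)["frame"][60:290,120:380,::-1] for n in ["scene","top"]]
cv2.imwrite('pics/b4.png',cv2.resize(np.hstack(a),None,fx=1.5,fy=1.5))
E
```

```text
clock: 10.02
position: [0.5423, -0.0244, 0.2905]
ee_rot: [0.031, 0.998, -0.018, 0.055]
contact_force: [0.6, -0.6, 1.1]
width: 0.0002
```

View pics/b4.png

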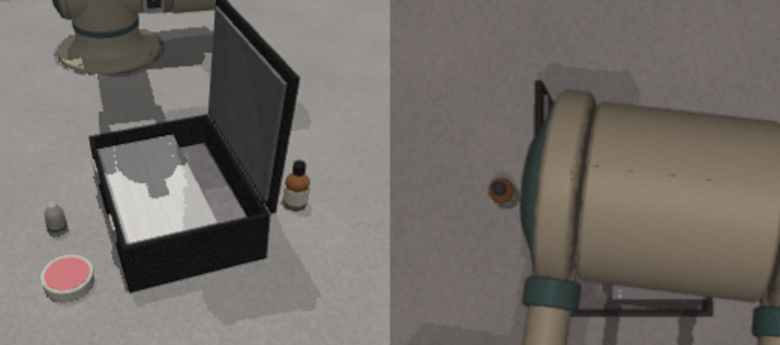

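```bash
python3 -m inch '[[-1,1,0,-25,0],[-1,1,0,-20,0],[-1,-1,-20,-2,0],[-1,-1,-30,-2,0],[-1,-1,-30,-2,0],[-1,-1,-30,-2,0],[-1,-1,-30,-2,0],[-1,-1,-20,-2,0],[-1,0,0,0,0]]'
```

```text
clock: 10.87
position: [0.5296, 0.143, 0.3121]
ee_rot: [0.031, 0.999, -0.022, 0.032]
contact_force: [0.7, -0.2, 0.2]
width: -0.0001
```

```bash
python3 -m inch '[[-1,2,-2,22,0],[-1,2,-2,24,0],[-1,2,-2,24,0],[-1,2,-2,24,0],[-1,2,0,16,0],[-1,0,0,0,0]]'; python3 - <<'E'
from rig import eyes
import cv2,numpy as np
a=[eyes.get_image(n)["frame"][60:290,120:380,::-1] for n in ["scene","top"]]
cv2.imwrite('pics/b5.png',cv2.resize(np.hstack(a),None,fx=1.5,fy=1.5))
E
```

```text
clock: 11.37
position: [0.542, 0.1406, 0.1877]
ee_rot: [0.035, 0.999, -0.02, 0.024]
contact_force: [-0.7, 0.4, -0.0]
width: 0.0003
```

View pics/b5.png

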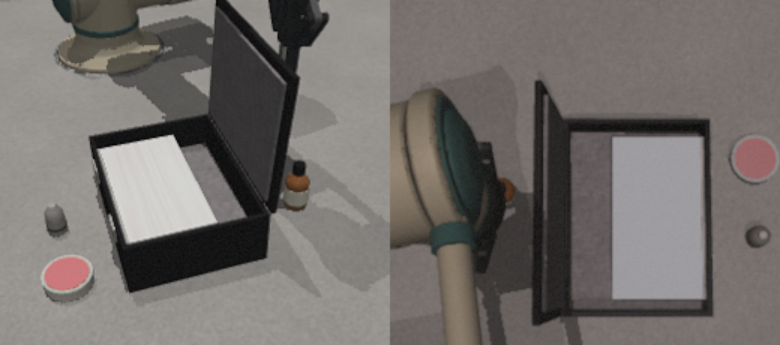

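```bash
python3 -m inch '[[-1,0,0,-10,0],[-1,0,8,-12,0],[-1,0,10,0,0],[-1,0,10,1,0],[-1,0,10,1,0],[-1,0,10,1,0],[-1,0,10,1,0]]'
```

```text
clock: 12.05
position: [0.543, 0.0829, 0.2217]
ee_rot: [0.031, 0.999, -0.02, 0.033]
contact_force: [0.1, 2.5, 0.4]
width: -0.0
```

```bash
python3 -m inch '[[-1,0,9,4,0],[-1,0,9,5,0],[-1,0,10,5,0],[-1,0,11,5,0],[-1,0,11,6,0],[-1,0,11,6,0]]'
```

```text
clock: 12.55
position: [0.5431, 0.0134, 0.1936]
ee_rot: [0.031, 0.999, -0.02, 0.035]
contact_force: [1.4, 1.9, -0.1]
width: 0.0003
```

```bash
python3 -m inch '[[-1,0,10,8,0],[-1,0,11,9,0],[-1,0,9,9,0],[-1,0,9,10,0],[-1,0,8,10,0],[-1,0,5,10,0],[-1,0,4,11,0]]'
```

```text
clock: 13.13
position: [0.5415, -0.0564, 0.121]
ee_rot: [0.031, 0.999, -0.022, 0.031]
contact_force: [-0.4, 1.2, 1.2]
width: -0.0002
```

```bash
python3 - <<'E'
from rig import eyes
import cv2,numpy as np
a=[eyes.get_image(n)["frame"][60:290,120:380,::-1] for n in ["scene","top"]]
cv2.imwrite('pics/b6.png',cv2.resize(np.hstack(a),None,fx=1.5,fy=1.5))
E
```

```text
(no output)
```

View pics/b6.png

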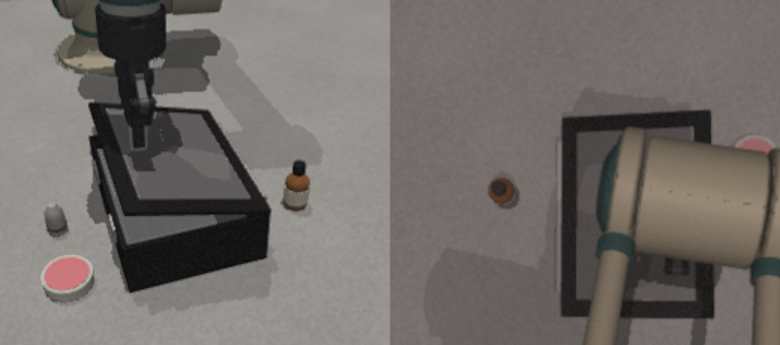

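The cover is about 15° from shut (scene view about 180,160). I'll press it home.

```bash
python3 -m inch '[[-1,0,2,12,0],[-1,0,2,12,0],[-1,0,1,10,0],[-1,0,0,5,0],[-1,0,0,3,0]]'
```

```text
clock: 13.65
position: [0.542, -0.0656, 0.0829]
ee_rot: [0.032, 0.999, -0.022, 0.029]
contact_force: [-10.0, 5.1, 35.0]
width: -0.0001
```

Contact at z = 0.083 with 35 N, which is the height for a fully shut cover. I'll press once more, then retreat and check.

```bash
python3 -m inch '[[-1,0,0,4,0],[-1,0,0,3,0]]'; python3 -m inch '[[-1,0,0,-10,0],[-1,0,0,-25,0],[-1,0,0,-30,0],[-1,-30,0,-20,0],[-1,-38,0,0,0],[-1,-38,0,0,0],[-1,-38,0,0,0],[-1,-30,0,0,0],[-1,0,0,0,0],[-1,0,0,0,0]]'; cat > chk.py <<'E'
from rig import eyes,mark_of,manip
from h import *
P={n:eyes.get_image(n) for n in ["scene","top"]}
v=np.load("v.npy"); a=[]
for n,p in P.items():
    draw(p,v[:3],0,0,f"pics/c_{n}.png"); a.append(p["frame"][60:290,120:380,::-1])
cv2.imwrite('pics/b7.png',cv2.resize(np.hstack(a),None,fx=1.5,fy=1.5))
c=[cv2.imread(f"pics/c_{n}.png") for n in P]; cv2.imwrite("pics/c.png",cv2.resize(np.hstack(c),(800,308)))
for t in ["spare_mid","oil_mid","dish_mid"]:
    l=[(n,np.array(mark_of(p,t)[0]["point"])[::-1]) for n,p in P.items() if mark_of(p,t)]
    r=least_squares(lambda X:np.concatenate([proj(P[n],X)[0]-q for n,q in l]),[.5,0,.03]); print(t,len(l),np.round(r.x,3),round(r.cost,2))
s=manip.get_state(); print(s["clock"],s["position"],s["contact_force"])
E
python3 chk.py
```

```text
clock: 13.82
position: [0.5421, -0.0656, 0.0833]
ee_rot: [0.032, 0.999, -0.022, 0.03]
contact_force: [-4.9, 2.2, 15.2]
width: -0.0002
clock: 14.65
position: [0.3581, -0.0539, 0.162]
ee_rot: [0.036, 0.999, -0.019, 0.033]
contact_force: [0.2, -1.2, -0.2]
width: -0.0001
spare_mid 2 [ 0.524 -0.178  0.024] 1.51
oil_mid 2 [0.576 0.154 0.038] 1.45
dish_mid 2 [ 0.621 -0.177  0.005] 4.02
15.35 [ 0.35911471 -0.05387902  0.16159079] [-0.07583069  0.33798669  0.04769933]
```

View pics/b7.png

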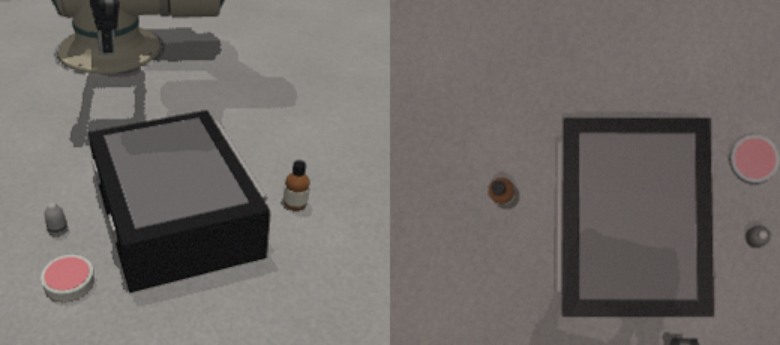

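View pics/c.png

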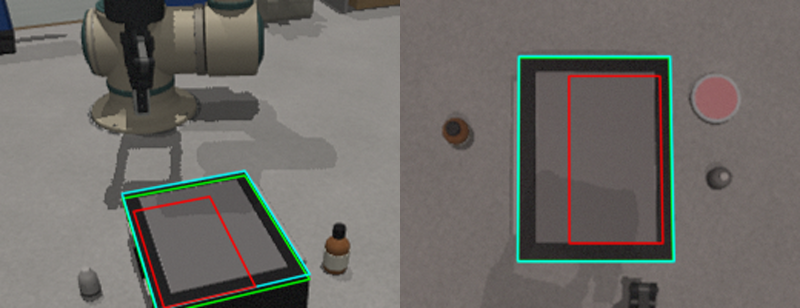

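The cover outline matches the shut model in both views. The bottle (500,190), dish (755,159) and spare (758,236) are at the same pixels as in the earlier picture. The tool touches nothing, so I'm handing in.

```bash
python3 -c "
from rig import manip
print(manip.sign_off())"
```

```text
the job is handed in; nothing more can be done
None
```

The inner flap is folded down flat and the cover is fully shut over it. The job was handed in at about 15.4 s, within the 48 s limit.

- **Flap:** I pushed it over from outside with the shut fingers until it met its stop at a fingertip height of 0.064 m, as expected for flat. The pictures then showed it lying flat, before I touched the cover.
- **Cover:** I pushed it over from behind until it met its stop at 0.083 m, as expected for shut. Its outline matches the shut model in both camera views.
- **Things around the case:** the bottle, dish and spare objective are at the same pixels as before. The networks' positions shifted by up to about 7 mm between the start and the end. I put that down to network error, since the pictures show no movement.
- **Objectives in the case:** I could not see them once the flap was down. Nothing touched them on the way.
- **Forces:** pressing at the stops peaked at about 42 N on the flap and 35 N on the cover, measured at the wrist and applied through the fingertips. These are end-of-move readings, so brief peaks in between would not show. The tool was clear and read about 0 N at hand-in.
- **Tool tilt:** the tool drifted up to about 7° from vertical during the moves, which did no harm here.

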